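Eject the dried cartridge, then hold the food keeper's lid open

ROBOT

A 7-joint arm with a two-finger parallel gripper is mounted at the origin on the work surface. World frame = base frame: x ahead of the robot, y to its left, z up, the work surface at z = 0. Lengths are in m, angles in rad, forces in N, time in s.
With the tool pointing down it reaches from about 0.4 to 0.875 m from the base axis. Payload 19.3 kg.
Tool frame: the origin (TCP) lies at the very end of the fingers, on their centre line; the grasp point (between the pads) lies robot.grip_depth behind it (robot.grip_depth is the distance from the TCP to the grasp point, in m); z points along the fingers, y is the line along which they close (so a half turn about z gives the same grasp; the last joint's range is limited). The gripper opens to 85 mm and grips with 20 to 120 N. Pads are 22 mm wide; open, the fingers measure 114 mm over their backs; the gripper's body (76 mm by 85 mm) begins 54 mm behind the grasp point. The pads swing forward as they close: fully open they stand 13 mm farther back than shut.
Start: joints at [1.07, 0.521, -0.036, 1.599, 0.021, 1.021, -0.113], TCP at [0.261, -0.568, 0.231] pointing down, gripper open.
Joint ranges: [-2.91, 2.91], [-0.3, 2.13], [-1.5, 1.42], [0.17, 2.43], [-1.26, 4.41], [0.16, 1.93], [-2.52, 2.52]. Speed limits (rad/s): [1.89, 1.89, 2.39, 2.39, 3.01, 3.01, 3.01].

INTERFACE

Orientations are given as a rotation vector (axis times angle).
In Python, from cell import robot gives the robot as it stands.
- The arm moves only by the tool arm_command, never from a script. Its argument "moves" is a list of rows, each an object with "dp": the shift along the tool's x, y, z normalised to -1 to 1, where 1 is 400 mm, a list of three; "yaw": the turn about the tool's z normalised to -1 to 1, where 1 is pi/2 rad; "hand": the opening, from -1 (shut) to 1 (fully open). In form: [{"dp": [tx, ty, tz], "yaw": yaw, "hand": hand}, ...]. A call has 1 to 5 rows; each row shifts and turns the commanded pose from where the row before left it, along the tool's axes as they then stand; what a row does not reach is not made up. A row lasts 1/8 s, in which the tool goes at most 62.5 mm and 10.7 degrees, less where a joint would pass 70% of its speed; a pose out of reach is approached as far as the arm can. A call with a number of a shift or a turn outside -1 to 1 is refused whole. A call with a gripper value outside its range is refused whole. The fingers move at their own pace and stop on an object; the grip force is fixed at half the most. Time passes only in rows, so rows that do not move let the fingers close. It gives the time, the measured TCP pose, the force, the opening and the grip force at its end, in the units of the state.
- robot.read_state(): the state, without advancing time (a new reading comes with each control period).
- robot.read_camera(name): name is "scene" or "top" or "wrist"; returns a dict with "color" (400x640x3 uint8, red, green, blue), "fx", "fy", "cx", "cy" (pixels), "xyz" and "rotation" of the camera in the world; the wrist camera has in their place "tool_from_camera" (4x4, takes a point from camera to tool coordinates, whose origin is the TCP and whose axes are the flange's). Camera axes: x right, y down, z forward; pixel columns grow to the right and rows downward; lengths in m; the calibration is good to about 2 mm. A picture is of the moment at which its call begins: read the wrist's pose just before it. There is no depth.
- robot.sign_off(): hands the job in; it is judged then, once.
The state is a dict: "time_s": time; "joint_positions": joint angles; "dq": joint speeds; "joint_torque": joint torques, N m; "tool_pos": TCP position; "orientation": TCP orientation; "contact_force": force on the tool from outside, world axes, zero at the start; "wrist_torque": the same for the moment, N m; "gripper_width": finger opening in m; "grasp_force": force on a finger pad.
Only numpy, scipy, OpenCV 4.12 (cv2) and the standard library are available. Lean on these libraries where they do the work, as an engineer would, in place of code of your own. Each camera call takes 0.05 s, during which the arm holds its last target. There are 200 camera calls.

TASK

Press the recharging dock's ejector slide all the way in so that the desiccant cartridge is pushed out into the white dish, and let the slide spring back. Then lift the lid of the clear food keeper to 60 degrees from shut (within about five degrees) and finish holding it still there with the gripper, so that I can refill it: the lid falls shut if you let go, so do not release it at the end. Leave the dish where it stands, and the bowl, the jar and the tub alone.

Things in the scene. Friction and masses are not known exactly. Their poses are not given: they have to be found in the camera images.
- keeper: Dry-food keeper: clear plastic open box, 150 (x) x 170 (y) x 100 mm high, fixed to the counter, with a white lid. Origin: centre of its underside; z up, x points from the lid's handle side (front) to the hinge side (back). It may stand left or right of the dock and be turned by up to 0.35 rad.
- lid (a joint): Angle of the keeper's lid, rad: 0 shut (level), growing as it opens, stop at 1.4. 60 degrees = 1.047. The lid (0.3 kg nominal, 158 x 178 x 6 mm, white with a grey panel on top) is hinged on the keeper's back (+x) rim and falls shut from any angle. Opening lifts the front edge up and back towards the hinge side (+x of the keeper).
- lid_hinge (a point): Point on the lid's hinge axis, middle of its length: 75 mm behind the keeper's centre (+x) and 103 mm above the counter. The axis is level, along the keeper's y. The point's axes are the keeper's.
- lid_bar (a point): Middle of the lid's handle: white round bar, 10 mm diameter, 100 mm long along y, in the lid's plane, 195 mm from the hinge axis, 39 mm before the lid's front edge; 10 mm arms at its ends leave a window 90 (y) x 34 mm (x) for a finger. Shut: 103 mm above the counter, free below. At 60 degrees: 272 mm above the counter, 22 mm before the keeper's centre. Axes turn with the lid.
- dock: Recharging dock: fixed low white block 130 (x) x 72 (y) x 45 mm high, from 80 mm before its origin to 50 mm behind it. Its +x half has a channel between walls with aluminium lips (71 mm above the counter), open at the +x end. Origin: at the counter, on its centre line; z up, x is the way the slide is pressed and the cartridge comes out. Turned by up to 0.35 rad.
- ejector (a joint): Travel of the ejector slide, m: 0 at rest, 0.054 fully pressed along the dock's +x. Spring: about 2.5 N to start, 9 N fully pressed; it returns by itself when let go.
- ejector_face (a point): Point on the pressing face (-x side) of the slide's upright grey thumb tab: 34 mm wide (y), 10 mm thick, from 48 to 93 mm above the counter. The point is 80 mm above the counter, on the dock's centre line and, at rest, 60 mm before the dock's origin (-x); push it along the dock's +x. The dock's top beneath and before the tab is 45 mm above the counter.
- cartridge: Desiccant cartridge: grey slab 40 (x) x 46 (y) x 18 mm with dark slots on top, about 60 g, loose. Origin: centre of its underside. It starts in the dock's channel 45 mm above the counter, 25 mm behind the dock's origin, held by walls and lips; only the slide can push it out, at the +x end.
- cartridge_center (a point): Middle of the cartridge's volume.
- dish: White ceramic open dish, 110 (x) x 120 (y) x 30 mm high, walls 5 mm, 0.45 kg, loose, standing against the dock's open end (its centre 110 mm behind the dock's origin, turned with the dock). Origin: centre of its underside.
- bowl: Bystander: white round bowl, 100 mm across, 50 mm high. Origin: centre of its underside.
- jar: Bystander: amber glass jar with a steel cap, 56 mm across, 85 mm high. Origin: centre of its underside.
- tub: Bystander: round white tub with a grey cap, 80 mm across, 55 mm high. Origin: centre of its underside.
There are look-alikes about, which are no part of the job. Leave any blue or yellow look-alike of the dock alone.

How it is judged:
By the outcome, as a careful person would: the job done as asked, in the order asked, and still so for the second after the job is handed in, while the arm keeps its last pose, push and grip.
It also fails if it takes over 51 s, if anything falls off the work surface, if the arm or the gripper's body presses on something with over 40 N, if the wrist force passes 120 N, or if a joint passes its speed limit or range.

## Working session

There is one attempt and no reset: what is moved stays moved. The work goes in short steps, Python scripts to look and compute and a tool call to move; the robot and the scene stay as the last step left them, time stands still between calls to the robot, and variables do not carry over. Pictures are saved under pics/ and viewed, at most 10 in all, crops included, and the job is handed in when it is done.

Besides the shell and the picture viewer there is one more tool, called by a JSON object that holds its "fn" and its "kwargs", one argument or row to a line. arm_command: Moves the arm, as the interface text tells. Its arguments: {"type":"object","properties":{"moves":{"type":"array","items":{"type":"object","properties":{"dp":{"type":"array","items":{"type":"number","minimum":-1,"maximum":1}},"yaw":{"type":"number","minimum":-1,"maximum":1},"hand":{"type":"number"}}}}},"required":["moves"]}

```bash
mkdir -p pics; ls; cat > h.py <<'E'
import numpy as np,cv2
from scipy.spatial.transform import Rotation as R
from cell import robot
def ray(c,u,v):
    d=np.array([(u-c['cx'])/c['fx'],(v-c['cy'])/c['fy'],1.]); Rm=np.array(c['rotation'])
    if Rm.shape!=(3,3): Rm=R.from_rotvec(Rm).as_matrix()
    return np.array(c['xyz']),Rm@d
def onz(c,u,v,z):
    o,d=ray(c,u,v); return o+d*(z-o[2])/d[2]
def proj(c,p):
    Rm=np.array(c['rotation'])
    if Rm.shape!=(3,3): Rm=R.from_rotvec(Rm).as_matrix()
    q=Rm.T@(np.array(p)-np.array(c['xyz'])); return np.array([c['fx']*q[0]/q[2]+c['cx'],c['fy']*q[1]/q[2]+c['cy']])
E
python3 - <<'E'
from h import *
import pickle
s=robot.read_state(); print(s, robot.grip_depth)
C={n:robot.read_camera(n) for n in('scene','top')}
pickle.dump(C,open('c.pkl','wb'))
for n in C:
    cv2.imwrite(f'pics/{n}0.png',C[n]['color'][:,:,::-1]); print(n,{k:v for k,v in C[n].items() if k!='color'})
E
```

```text
pics
{'time_s': 0.0, 'joint_positions': array([ 1.06978056,  0.52203204, -0.03632583,  1.59997731,  0.02117232,
        1.02109591, -0.11278424]), 'dq': array([-2.39204160e-03,  2.19121574e-04,  8.33979984e-04,  5.24129184e-04,
        4.62803183e-04, -4.13881025e-06,  8.06625635e-05]), 'joint_torque': array([ 4.39223240e-04, -9.27110767e+01,  1.98014483e+00, -3.69933271e+01,
        1.78027729e-02,  8.19726993e-03, -2.02634965e-05]), 'tool_pos': array([ 0.26084542, -0.56760756,  0.2307255 ]), 'orientation': array([-3.06792776e+00, -6.71253479e-01,  4.65868143e-04]), 'contact_force': array([ 0.17468801, -0.55812051,  0.15116544]), 'wrist_torque': array([-0.01974958, -0.04889614,  0.04723644]), 'grasp_force': 0.0, 'gripper_width': 0.08550720169704454} 0.0187
scene {'fx': 459.67175527200436, 'fy': 459.67175527200436, 'cx': 321.84248889176587, 'cy': 195.3498986355088, 'xyz': array([ 1.45392845, -0.25059306,  0.93816851]), 'rotation': array([-1.90996736, -1.46764818,  0.626423  ])}
top {'fx': 401.5092734962612, 'fy': 401.5092734962612, 'cx': 315.9792490379796, 'cy': 205.38865641669113, 'xyz': array([ 0.52852103, -0.01271082,  1.080161  ]), 'rotation': array([-2.15081993,  2.17759351, -0.07413701])}
```

View pics/top0.png

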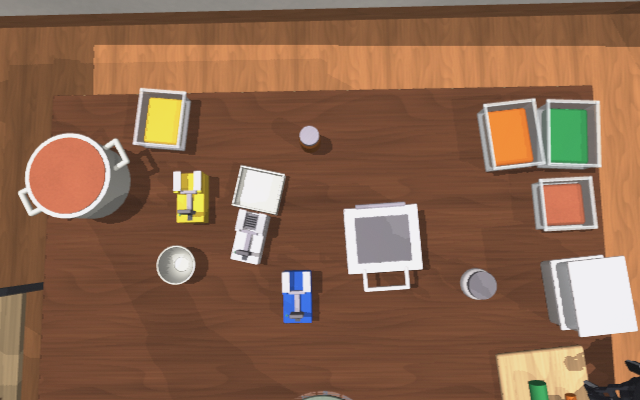

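View pics/scene0.png

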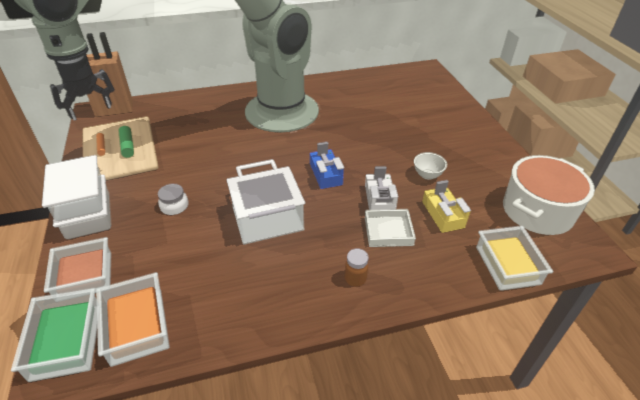

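Top view: the white dock is at (250,236), with its dish at (259,189). The look-alikes are the blue dock (296,296) and the yellow dock (190,197). The keeper is at (384,240), handle at (387,282); a white box at (595,295) and the trays on the right resemble it. Bystanders are the bowl (176,265), tub (478,284) and jar (309,136). I pick the white dock and the keeper with a grey panel and bar, then check both in a close crop.

```bash
python3 - <<'E'
from h import *
import pickle
C=pickle.load(open('c.pkl','rb'))
t=C['top']['color'];s=C['scene']['color']
a=cv2.resize(t[150:300,220:320],None,fx=4,fy=4,interpolation=cv2.INTER_CUBIC)
b=cv2.resize(t[195:295,340:430],(400,444),interpolation=cv2.INTER_CUBIC)
b=cv2.copyMakeBorder(b,0,600-444,0,0,cv2.BORDER_CONSTANT)
cv2.imwrite('pics/crop.png',np.hstack([a,b])[:,:,::-1])
c=C['top']
hsv=cv2.cvtColor(t,cv2.COLOR_RGB2HSV)
m=((hsv[:,:,1]<60)&(hsv[:,:,2]>110)).astype(np.uint8)
for nm,(x0,x1,y0,y1) in dict(dockdish=(222,292,155,275),keeper=(335,432,196,296)).items():
    mm=np.zeros_like(m);mm[y0:y1,x0:x1]=m[y0:y1,x0:x1]
    for k in cv2.findContours(mm,cv2.RETR_CCOMP,cv2.CHAIN_APPROX_NONE)[0]:
        if cv2.contourArea(k)>60:
            r=cv2.minAreaRect(k); print(nm,cv2.contourArea(k),r,cv2.approxPolyDP(k,3,True)[:,0].tolist())
E
```

```text
dockdish 1438.0 ((248.57598876953125, 236.33200073242188), (30.768295288085938, 52.14510726928711), 10.30484676361084) [[239, 209], [230, 258], [259, 263], [267, 216]]
dockdish 84.0 ((249.44122314453125, 223.73533630371094), (12.854387283325195, 8.973817825317383), 14.03624439239502) [[244, 219], [255, 221], [247, 222], [255, 225], [246, 224], [255, 227], [244, 227]]
dockdish 1850.0 ((258.2652893066406, 189.2400665283203), (47.27940368652344, 41.974632263183594), 11.888657569885254) [[241, 165], [231, 204], [275, 214], [284, 174]]
keeper 5825.0 ((383.1587829589844, 246.564697265625), (87.97088623046875, 75.39266204833984), 85.60128784179688) [[415, 203], [363, 204], [343, 210], [348, 273], [363, 274], [365, 291], [409, 288], [408, 271], [422, 269]]
keeper 566.5 ((385.74786376953125, 278.716796875), (16.03108024597168, 38.91361999511719), 86.18592071533203) [[404, 271], [404, 285], [367, 286], [368, 272]]
```

View pics/crop.png

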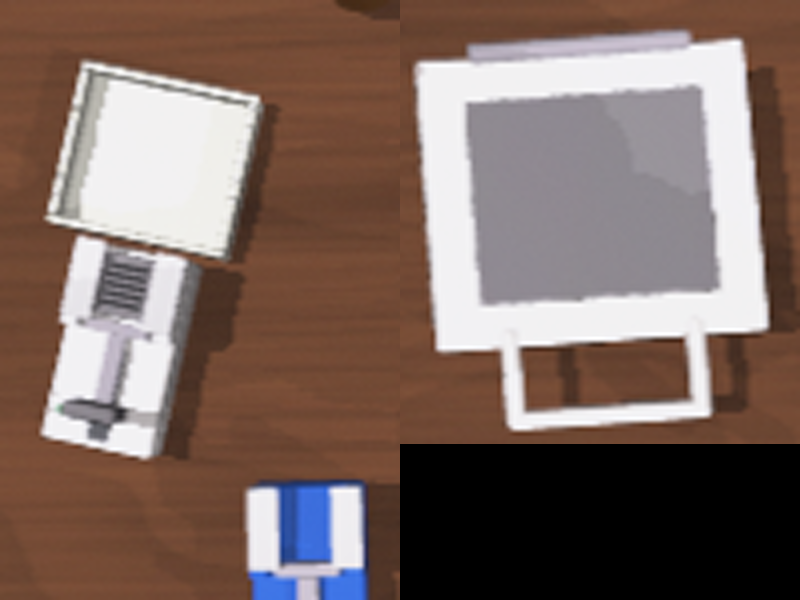

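The crop confirms both. The white dock has its grey tab at crop (92,410), the slotted cartridge at (125,283) and the dish beyond it. The keeper's bar runs from (510,422) to (712,411).

```bash
python3 - <<'E'
from h import *
import pickle
np.set_printoptions(precision=4,suppress=True)
C=pickle.load(open('c.pkl','rb'));c=C['top']
A=lambda x,y:(220+x/4-.4,150+y/4-.4)
B=lambda x,y:(340+(x-400)/4.444-.4,195+y/4.444-.4)
def W(f,l,z): return np.array([onz(c,*f(*p),z) for p in l])
dish=W(A,[(85,62),(262,97),(230,258),(47,220)],.03)
dc=dish.mean(0); dx=(dish[0]+dish[1]-dish[2]-dish[3])/2; dy=(dish[0]+dish[3]-dish[1]-dish[2])/2
print('dish',dc,'len',np.linalg.norm(dx),np.linalg.norm(dy),'yaw',np.arctan2(dx[1],dx[0]),np.arctan2(-dy[0],dy[1]))
dk=W(A,[(42,435),(155,458)],.045); v=dk[0]-dk[1]
print('dock end',dk,'mid',dk.mean(0),np.linalg.norm(v),np.arctan2(-v[0],v[1]))
lp=W(A,[(77,237),(188,262)],.071);v=lp[0]-lp[1]; print('lip end',lp,lp.mean(0),np.linalg.norm(v),np.arctan2(-v[0],v[1]))
d=lp.mean(0)-dk.mean(0); print('axis len',np.hypot(*d[:2]),np.arctan2(d[1],d[0]))
k=W(B,[(417,62),(742,40),(768,328),(440,350)],.106)
kx=(k[0]+k[1]-k[2]-k[3])/2; ky=(k[0]+k[3]-k[1]-k[2])/2
print('lid',k,k.mean(0),np.linalg.norm(kx),np.linalg.norm(ky),np.arctan2(kx[1],kx[0]),np.arctan2(-ky[0],ky[1]))
b=W(B,[(510,422),(712,411)],.103); v=b[0]-b[1]; print('bar',b,b.mean(0),np.linalg.norm(v),np.arctan2(-v[0],v[1]))
print(R.from_rotvec(robot.read_state()['orientation']).as_matrix())
# scene-check: triangulate the projections
s=C['scene']
for p in [dk.mean(0),b[0],b[1],*k]: print(proj(s,p))
E
```

```text
dish [0.669  0.1616 0.03  ] len 0.1084584149031845 0.12228787872188415 yaw -0.21426318181379275 -0.21451769079653835
dock end [[0.4892 0.2323 0.045 ]
 [0.4738 0.1594 0.045 ]] mid [0.4815 0.1958 0.045 ] 0.07452190259195318 -0.20797520127904454
lip end [[0.6144 0.2049 0.071 ]
 [0.5976 0.1344 0.071 ]] [0.606  0.1696 0.071 ] 0.07248461206970717 -0.23352518620997192
axis len 0.12725228524361243 -0.2075704360630934
lid [[ 0.6087 -0.0581  0.106 ]
 [ 0.6184 -0.2353  0.106 ]
 [ 0.4628 -0.244   0.106 ]
 [ 0.4528 -0.0677  0.106 ]] [ 0.5357 -0.1513  0.106 ] 0.1560302097044916 0.17699321336612486 0.05860843357058727 0.055688462299816915
bar [[ 0.4139 -0.1048  0.103 ]
 [ 0.4188 -0.2132  0.103 ]] [ 0.4164 -0.159   0.103 ] 0.10848921981384645 0.045027359575069086
[[ 0.9086  0.4176 -0.0005]
 [ 0.4176 -0.9086  0.0009]
 [-0.0001 -0.001  -1.    ]]
[376.8067 174.4284]
[272.8409 161.2574]
[235.5291 168.2396]
[304.3795 202.8457]
[236.8893 217.6427]
[226.2905 179.0424]
[288.1794 166.7021]
```

{"fn": "arm_command", "kwargs": {
  "moves": [
    {"dp":[0.1045,-0.0785,0],"yaw":0,"hand":-1},
    {"dp":[0.1045,-0.0785,0],"yaw":0,"hand":-1},
    {"dp":[0.1045,-0.0785,0],"yaw":0,"hand":-1},
    {"dp":[0.1045,-0.0785,0],"yaw":0,"hand":-1},
    {"dp":[0.1045,-0.0785,0],"yaw":0,"hand":-1}
  ]
}}

```text
time_s: 0.72
tool_pos: [0.3858, -0.3364, 0.2312]
orientation: [-3.069, -0.671, 0.0]
contact_force: [-0.0, -0.4, 0.2]
gripper_width: 0.0001
grasp_force: 0.0
```

{"fn": "arm_command", "kwargs": {
  "moves": [
    {"dp":[0.1045,-0.0785,0],"yaw":0,"hand":-1},
    {"dp":[0.1045,-0.0785,0],"yaw":0,"hand":-1},
    {"dp":[0.1045,-0.0785,0],"yaw":0,"hand":-1},
    {"dp":[0.0528,-0.114,0],"yaw":0,"hand":-1},
    {"dp":[0.0528,-0.114,0],"yaw":0,"hand":-1}
  ]
}}

```text
time_s: 1.35
tool_pos: [0.4601, -0.0978, 0.2311]
orientation: [-3.069, -0.672, 0.001]
contact_force: [0.7, -0.5, -0.3]
gripper_width: 0.0001
grasp_force: 0.0
```

{"fn": "arm_command", "kwargs": {
  "moves": [
    {"dp":[0.0528,-0.114,0],"yaw":0,"hand":-1},
    {"dp":[0.0528,-0.114,0],"yaw":0,"hand":-1},
    {"dp":[0.0528,-0.114,0],"yaw":0,"hand":-1},
    {"dp":[0.0528,-0.114,0],"yaw":0,"hand":-1},
    {"dp":[0.0528,-0.114,0],"yaw":0,"hand":-1}
  ]
}}

```text
time_s: 1.98
tool_pos: [0.4607, 0.1533, 0.2313]
orientation: [3.069, 0.671, -0.0]
contact_force: [1.1, -0.2, -0.5]
gripper_width: 0.0
grasp_force: 0.0
```

{"fn": "arm_command", "kwargs": {
  "moves": [
    {"dp":[0.0528,-0.114,0],"yaw":0,"hand":-1},
    {"dp":[0,0,0],"yaw":-0.114,"hand":-1},
    {"dp":[0,0,0],"yaw":-0.114,"hand":-1},
    {"dp":[0,0,0],"yaw":-0.114,"hand":-1},
    {"dp":[0,0,0],"yaw":-0.114,"hand":-1}
  ]
}}

```text
time_s: 2.6
tool_pos: [0.461, 0.202, 0.2311]
orientation: [-2.634, -1.712, 0.001]
contact_force: [0.8, -0.8, 0.1]
gripper_width: -0.0003
grasp_force: 0.0
```

{"fn": "arm_command", "kwargs": {
  "moves": [
    {"dp":[0,0,0],"yaw":-0.114,"hand":-1},
    {"dp":[0,0,0],"yaw":-0.114,"hand":-1},
    {"dp":[0,0,0],"yaw":-0.114,"hand":-1},
    {"dp":[0,0,0],"yaw":-0.114,"hand":-1},
    {"dp":[0,0,0],"yaw":-0.114,"hand":-1}
  ]
}}

```text
time_s: 3.22
tool_pos: [0.461, 0.2019, 0.2311]
orientation: [-1.633, -2.684, 0.001]
contact_force: [-0.8, 1.0, 0.1]
gripper_width: 0.0001
grasp_force: 0.0
```

{"fn": "arm_command", "kwargs": {
  "moves": [
    {"dp":[0,0,0],"yaw":-0.114,"hand":-1},
    {"dp":[0,0,0],"yaw":-0.114,"hand":-1},
    {"dp":[0,0,0],"yaw":-0.114,"hand":-1},
    {"dp":[0,0,0],"yaw":-0.114,"hand":-1},
    {"dp":[0,0,0],"yaw":-0.114,"hand":-1}
  ]
}}

```text
time_s: 3.85
tool_pos: [0.461, 0.2019, 0.2311]
orientation: [-0.311, -3.126, 0.0]
contact_force: [0.4, 0.0, -0.1]
gripper_width: 0.0
grasp_force: 0.0
```

{"fn": "arm_command", "kwargs": {
  "moves": [
    {"dp":[0,0,0.1408],"yaw":0.009,"hand":-1},
    {"dp":[0,0,0.1408],"yaw":0,"hand":-1},
    {"dp":[0,0,0.1408],"yaw":0,"hand":-1},
    {"dp":[-0.03,0,0],"yaw":0,"hand":-1},
    {"dp":[0,0,0],"yaw":0,"hand":-1}
  ]
}}

```text
time_s: 4.47
tool_pos: [0.4744, 0.1997, 0.0638]
orientation: [0.343, 3.122, 0.002]
contact_force: [0.4, -0.6, 1.0]
gripper_width: -0.0002
grasp_force: 0.0
```

```bash
python3 - <<'E'
from h import *
c=robot.read_camera('top');t=c['color'][150:300,200:320]
w=robot.read_camera('wrist');s=robot.read_camera('scene')['color'][130:260,310:450]
a=cv2.resize(t,(400,500));b=cv2.resize(s,(400,371));b=cv2.copyMakeBorder(b,0,129,0,0,cv2.BORDER_CONSTANT)
cv2.imwrite('pics/pre.png',np.hstack([a,b])[:,:,::-1])
E
```

```text
(no output)
```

View pics/pre.png

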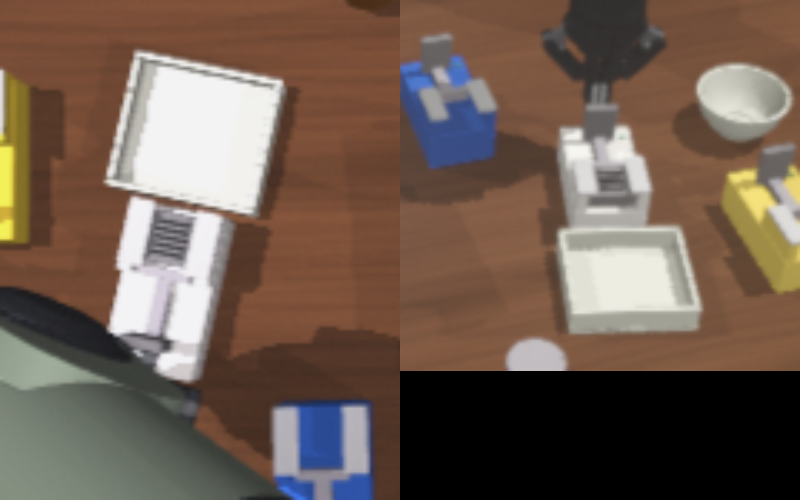

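The scene view shows the closed fingers at crop (598,93), right behind the tab at (601,120) and on its centre line. Time to press.

{"fn": "arm_command", "kwargs": {
  "moves": [
    {"dp":[-0.025,0,0],"yaw":0,"hand":-1},
    {"dp":[-0.02,0,0],"yaw":0,"hand":-1},
    {"dp":[-0.02,0,0],"yaw":0,"hand":-1},
    {"dp":[-0.02,0,0],"yaw":0,"hand":-1},
    {"dp":[0,0,0],"yaw":0,"hand":-1}
  ]
}}

```text
time_s: 5.25
tool_pos: [0.5063, 0.192, 0.0622]
orientation: [-0.342, -3.122, -0.0]
contact_force: [-4.5, 0.2, 3.0]
gripper_width: 0.0001
grasp_force: 2.2
```

{"fn": "arm_command", "kwargs": {
  "moves": [
    {"dp":[-0.02,0,0],"yaw":0,"hand":-1},
    {"dp":[-0.02,0,0],"yaw":0,"hand":-1},
    {"dp":[-0.02,0,0],"yaw":0,"hand":-1},
    {"dp":[0,0,0],"yaw":0,"hand":-1}
  ]
}}

```text
time_s: 5.75
tool_pos: [0.5291, 0.187, 0.0622]
orientation: [-0.342, -3.122, 0.0]
contact_force: [-6.8, 0.9, 4.2]
gripper_width: -0.0001
grasp_force: 3.6
```

{"fn": "arm_command", "kwargs": {
  "moves": [
    {"dp":[-0.015,0,0],"yaw":0,"hand":-1},
    {"dp":[-0.01,0,0],"yaw":0,"hand":-1},
    {"dp":[0,0,0],"yaw":0,"hand":-1}
  ]
}}

```text
time_s: 6.12
tool_pos: [0.5384, 0.1849, 0.0622]
orientation: [-0.341, -3.122, 0.0]
contact_force: [-8.5, 0.9, 5.9]
gripper_width: -0.0
grasp_force: 4.2
```

{"fn": "arm_command", "kwargs": {
  "moves": [
    {"dp":[-0.005,0,0],"yaw":0,"hand":-1},
    {"dp":[0,0,0],"yaw":0,"hand":-1}
  ]
}}

```text
time_s: 6.38
tool_pos: [0.5402, 0.1845, 0.0622]
orientation: [-0.341, -3.122, 0.001]
contact_force: [-9.1, 0.0, 4.8]
gripper_width: 0.0
grasp_force: 4.3
```

{"fn": "arm_command", "kwargs": {
  "moves": [
    {"dp":[-0.005,0,0],"yaw":0,"hand":-1},
    {"dp":[0,0,0],"yaw":0,"hand":-1}
  ]
}}

```text
time_s: 6.62
tool_pos: [0.5422, 0.1841, 0.0622]
orientation: [-0.341, -3.122, 0.001]
contact_force: [-9.8, -0.1, 6.2]
gripper_width: 0.0002
grasp_force: 4.4
```

{"fn": "arm_command", "kwargs": {
  "moves": [
    {"dp":[-0.005,0,0],"yaw":0,"hand":-1},
    {"dp":[0,0,0],"yaw":0,"hand":-1}
  ]
}}

```text
time_s: 6.88
tool_pos: [0.5425, 0.184, 0.0622]
orientation: [-0.339, -3.119, 0.002]
contact_force: [-20.2, 1.3, 12.7]
gripper_width: 0.0003
grasp_force: 10.0
```

{"fn": "arm_command", "kwargs": {
  "moves": [
    {"dp":[-0.005,0,0],"yaw":0,"hand":-1},
    {"dp":[0,0,0],"yaw":0,"hand":-1}
  ]
}}

```text
time_s: 7.12
tool_pos: [0.5427, 0.184, 0.0621]
orientation: [-0.337, -3.117, 0.003]
contact_force: [-33.1, 1.2, 23.1]
gripper_width: -0.0003
grasp_force: 16.5
```

Force jumps at the expected travel (TCP moved about 53 mm after contact), so the slide is at its stop. Backing off.

{"fn": "arm_command", "kwargs": {
  "moves": [
    {"dp":[0.03,0,0],"yaw":0,"hand":-1},
    {"dp":[0.045,0,0],"yaw":0,"hand":-1},
    {"dp":[0.05,0,0],"yaw":0,"hand":-1},
    {"dp":[0.05,0,0],"yaw":0,"hand":-1},
    {"dp":[0.05,0,0],"yaw":0,"hand":-1}
  ]
}}

```text
time_s: 7.75
tool_pos: [0.4587, 0.2026, 0.0623]
orientation: [0.342, 3.123, 0.0]
contact_force: [-0.9, 0.7, -0.3]
gripper_width: 0.0002
grasp_force: 0.0
```

{"fn": "arm_command", "kwargs": {
  "moves": [
    {"dp":[0,0,-0.14],"yaw":0.1,"hand":-0.3},
    {"dp":[0,0,-0.14],"yaw":0.1,"hand":-0.3},
    {"dp":[0,0,-0.14],"yaw":0.1,"hand":-0.3},
    {"dp":[0,0,0],"yaw":0.1,"hand":-0.3},
    {"dp":[0,0,0],"yaw":0.1,"hand":-0.3}
  ]
}}

```text
time_s: 8.38
tool_pos: [0.4596, 0.2022, 0.231]
orientation: [1.518, 2.749, 0.001]
contact_force: [-0.2, 0.2, 0.1]
gripper_width: 0.0298
grasp_force: 0.0
```

```bash
python3 - <<'E'
from h import *
print(robot.read_state()['joint_positions'])
c=robot.read_camera('top');t=c['color'][150:300,200:320]
s=robot.read_camera('scene')['color'][130:260,310:450]
a=cv2.resize(t,(400,500));b=cv2.resize(s,(400,371));b=cv2.copyMakeBorder(b,0,129,0,0,cv2.BORDER_CONSTANT)
cv2.imwrite('pics/post.png',np.hstack([a,b])[:,:,::-1])
E
```

```text
[ 0.01581162  0.39764474 -0.70801953  1.893394    0.31359128  0.96144611
 -0.27367749]
```

View pics/post.png

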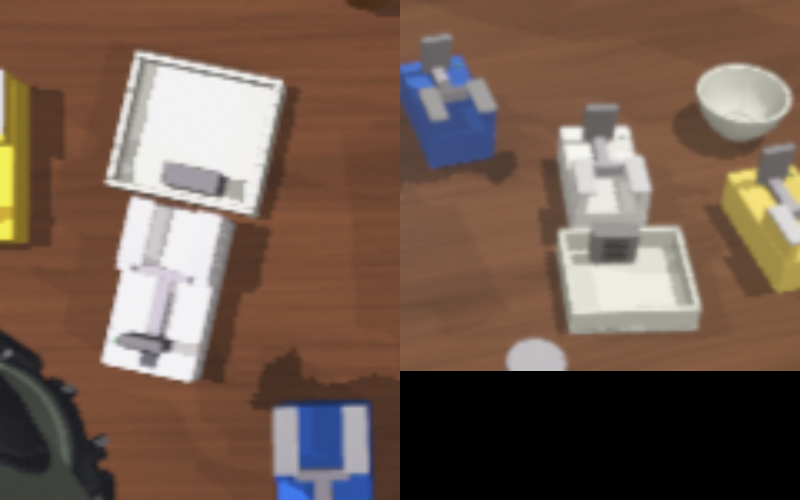

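The cartridge is in the dish against its near wall (scene crop (613,245)). The slide is back at rest, and the dish hasn't moved. Next I go to the lid bar.

{"fn": "arm_command", "kwargs": {
  "moves": [
    {"dp":[0,0,0],"yaw":0.107,"hand":-0.3},
    {"dp":[0,0,0],"yaw":0.107,"hand":-0.3},
    {"dp":[0,0,0],"yaw":0.107,"hand":-0.3},
    {"dp":[-0.1277,-0.0225,0],"yaw":0,"hand":-0.3},
    {"dp":[-0.1277,-0.0225,0],"yaw":0,"hand":-0.3}
  ]
}}

```text
time_s: 9.1
tool_pos: [0.4472, 0.0985, 0.23]
orientation: [-2.143, -2.297, 0.0]
contact_force: [1.3, -0.4, -0.5]
gripper_width: 0.0299
grasp_force: 0.0
```

{"fn": "arm_command", "kwargs": {
  "moves": [
    {"dp":[-0.1277,-0.0225,0],"yaw":0,"hand":-0.3},
    {"dp":[-0.1277,-0.0225,0],"yaw":0,"hand":-0.3},
    {"dp":[-0.1277,-0.0225,0],"yaw":0,"hand":-0.3},
    {"dp":[-0.1277,-0.0225,0],"yaw":0,"hand":-0.3},
    {"dp":[-0.1277,-0.0225,0],"yaw":0,"hand":-0.3}
  ]
}}

```text
time_s: 9.72
tool_pos: [0.4185, -0.1601, 0.2303]
orientation: [2.144, 2.295, -0.0]
contact_force: [0.7, 1.0, 0.1]
gripper_width: 0.0301
grasp_force: 0.0
```

{"fn": "arm_command", "kwargs": {
  "moves": [
    {"dp":[0,0,0.14],"yaw":0,"hand":-0.3},
    {"dp":[0,0,0.1],"yaw":0,"hand":-0.3},
    {"dp":[0,0,0],"yaw":0,"hand":-0.3}
  ]
}}

```text
time_s: 10.1
tool_pos: [0.4175, -0.1578, 0.1326]
orientation: [-2.143, -2.291, 0.003]
contact_force: [0.3, 0.1, 0.6]
gripper_width: 0.03
grasp_force: 0.0
```

```bash
python3 - <<'E'
from h import *
w=robot.read_camera('wrist');s=robot.read_camera('scene')['color'][120:250,200:340]
b=cv2.resize(s,(400,371))
cv2.imwrite('pics/bar.png',np.hstack([cv2.copyMakeBorder(b,0,0,0,0,0),cv2.copyMakeBorder(cv2.resize(w['color'],(400,250)),0,121,0,0,cv2.BORDER_CONSTANT)])[:,:,::-1])
T=np.array(w['tool_from_camera']);print(T)
M=np.linalg.inv(T)
for p in [(-.05,0,-.02+.0),]: pass
st=robot.read_state();Rt=R.from_rotvec(st['orientation']).as_matrix();print(st['tool_pos'])
for p in [(.4139,-.1048,.103),(.4188,-.2132,.103),(.4172,-.1585,.103)]:
    q=M@np.r_[Rt.T@(np.array(p)-st['tool_pos']),1]
    print(w['fx']*q[0]/q[2]+w['cx'],w['fy']*q[1]/q[2]+w['cy'])
E
```

```text
[[-1.06622750e-03 -9.59505610e-01 -2.81687499e-01  7.23911342e-02]
 [ 9.99999194e-01 -8.29048649e-04 -9.61170845e-04 -8.87713806e-05]
 [ 6.88716178e-04 -2.81688297e-01  9.59505721e-01 -1.43687390e-01]
 [ 0.00000000e+00  0.00000000e+00  0.00000000e+00  1.00000000e+00]]
[ 0.41936184 -0.15823011  0.13523826]
320.84347581452755 145.1152148011355
318.2743992413658 300.9053123853854
320.8054074089224 228.66139331633275
```

View pics/bar.png

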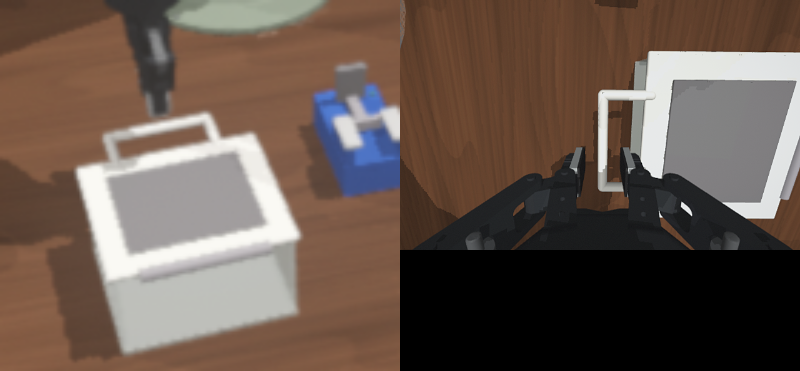

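In the wrist view the bar is at crop column 603, centred between the fingertips (580 and 625). One finger stands over the window and the yaw is parallel. I descend and close.

{"fn": "arm_command", "kwargs": {
  "moves": [
    {"dp":[0,0.003,0.06],"yaw":0,"hand":-0.3},
    {"dp":[0,0,0.06],"yaw":0,"hand":-0.3},
    {"dp":[0,0,0],"yaw":0,"hand":-0.3}
  ]
}}

```text
time_s: 10.58
tool_pos: [0.4204, -0.1582, 0.087]
orientation: [2.148, 2.292, -0.0]
contact_force: [-0.9, 0.0, 0.5]
gripper_width: 0.03
grasp_force: 0.0
```

{"fn": "arm_command", "kwargs": {
  "moves": [
    {"dp":[0,0,0],"yaw":0,"hand":-1},
    {"dp":[0,0,0],"yaw":0,"hand":-1},
    {"dp":[0,0,0],"yaw":0,"hand":-1},
    {"dp":[0,0,0],"yaw":0,"hand":-1}
  ]
}}

```text
time_s: 11.08
tool_pos: [0.4178, -0.1588, 0.0876]
orientation: [-2.149, -2.288, 0.005]
contact_force: [-17.7, 2.0, 20.2]
gripper_width: 0.0074
grasp_force: 58.8
```

{"fn": "arm_command", "kwargs": {
  "moves": [
    {"dp":[0,-0.0065,0],"yaw":0,"hand":-1},
    {"dp":[0,0.0019,-0.0425],"yaw":0,"hand":-1},
    {"dp":[0,0,0],"yaw":0,"hand":-1},
    {"dp":[0,0.0056,-0.0422],"yaw":0,"hand":-1},
    {"dp":[0,0,0],"yaw":0,"hand":-1}
  ]
}}

```text
time_s: 11.7
tool_pos: [0.4205, -0.1585, 0.1216]
orientation: [2.149, 2.29, -0.0]
contact_force: [-3.3, 1.4, -1.7]
gripper_width: 0.0078
grasp_force: 58.9
```

{"fn": "arm_command", "kwargs": {
  "moves": [
    {"dp":[0,0.0092,-0.0415],"yaw":0,"hand":-1},
    {"dp":[0,0,0],"yaw":0,"hand":-1},
    {"dp":[0,0.0128,-0.0406],"yaw":0,"hand":-1},
    {"dp":[0,0.0163,-0.0393],"yaw":0,"hand":-1},
    {"dp":[0,0,0],"yaw":0,"hand":-1}
  ]
}}

```text
time_s: 12.32
tool_pos: [0.4348, -0.1577, 0.1699]
orientation: [-2.15, -2.29, 0.003]
contact_force: [-11.0, 0.4, 3.7]
gripper_width: 0.0077
grasp_force: 58.8
```

{"fn": "arm_command", "kwargs": {
  "moves": [
    {"dp":[0,0.0196,-0.0377],"yaw":0,"hand":-1},
    {"dp":[0,0,0],"yaw":0,"hand":-1},
    {"dp":[0,0.0229,-0.0359],"yaw":0,"hand":-1},
    {"dp":[0,0.0259,-0.0337],"yaw":0,"hand":-1},
    {"dp":[0,0,0],"yaw":0,"hand":-1}
  ]
}}

```text
time_s: 12.95
tool_pos: [0.4605, -0.1562, 0.2126]
orientation: [-2.149, -2.288, 0.007]
contact_force: [-25.5, -1.5, 17.4]
gripper_width: 0.0077
grasp_force: 60.6
```

Outward radial force is building up on the bar, so I shift the command outward to relieve it before going on.

{"fn": "arm_command", "kwargs": {
  "moves": [
    {"dp":[0,-0.0087,-0.0072],"yaw":0,"hand":-1},
    {"dp":[0,0,0],"yaw":0,"hand":-1}
  ]
}}

```text
time_s: 13.2
tool_pos: [0.4622, -0.1561, 0.2155]
orientation: [2.146, 2.287, 0.006]
contact_force: [17.4, -2.7, -17.7]
gripper_width: 0.0076
grasp_force: 59.3
```

{"fn": "arm_command", "kwargs": {
  "moves": [
    {"dp":[0,0.0277,-0.0314],"yaw":0,"hand":-1},
    {"dp":[0,0,0],"yaw":0,"hand":-1}
  ]
}}

```text
time_s: 13.45
tool_pos: [0.4733, -0.1553, 0.2284]
orientation: [2.146, 2.288, 0.005]
contact_force: [13.5, -1.9, -14.4]
gripper_width: 0.0073
grasp_force: 58.9
```

{"fn": "arm_command", "kwargs": {
  "moves": [
    {"dp":[0,0.0025,0.0027],"yaw":0,"hand":-1},
    {"dp":[0,0.031,-0.0287],"yaw":0,"hand":-1},
    {"dp":[0,0,0],"yaw":0,"hand":-1}
  ]
}}

```text
time_s: 13.82
tool_pos: [0.4841, -0.1547, 0.2384]
orientation: [2.15, 2.29, -0.001]
contact_force: [-5.8, -2.3, 1.4]
gripper_width: 0.0072
grasp_force: 60.8
```

{"fn": "arm_command", "kwargs": {
  "moves": [
    {"dp":[0,0.033,-0.026],"yaw":0,"hand":-1},
    {"dp":[0,0,0],"yaw":0,"hand":-1}
  ]
}}

```text
time_s: 14.08
tool_pos: [0.4969, -0.1541, 0.249]
orientation: [2.15, 2.29, -0.002]
contact_force: [-11.5, -3.0, 11.9]
gripper_width: 0.0076
grasp_force: 61.2
```

{"fn": "arm_command", "kwargs": {
  "moves": [
    {"dp":[0,0.034,-0.0255],"yaw":0,"hand":-1},
    {"dp":[0,0,0],"yaw":0,"hand":-1},
    {"dp":[0,0,0],"yaw":0,"hand":-1}
  ]
}}

```text
time_s: 14.45
tool_pos: [0.5102, -0.1531, 0.2586]
orientation: [2.15, 2.29, -0.001]
contact_force: [-7.1, -3.1, 7.5]
gripper_width: 0.0074
grasp_force: 60.4
```

```bash
python3 - <<'E'
from h import *
import pickle
s=robot.read_camera('scene');t=robot.read_camera('top');pickle.dump((s,t),open('f.pkl','wb'))
st=robot.read_state();print(st['tool_pos'],st['contact_force'])
a=cv2.resize(s['color'][80:250,190:340],(529,600),interpolation=cv2.INTER_CUBIC)
b=cv2.resize(t['color'][180:300,340:440],(271,325))
b=cv2.copyMakeBorder(b,0,275,0,0,cv2.BORDER_CONSTANT)
cv2.imwrite('pics/lid.png',np.hstack([a,b])[:,:,::-1])
E
```

```text
[ 0.51013283 -0.15314189  0.25850018] [-6.82545482 -3.78173001  8.42394757]
```

View pics/lid.png

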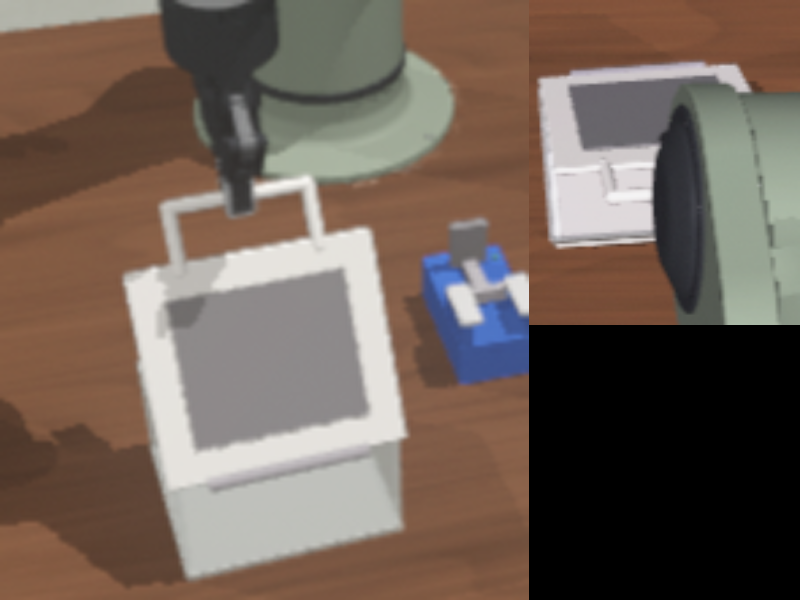

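The lid is up and the gripper is on the bar. In the top crop the bar shows at about (630,197) and the lid's front edge at row 170. I intersect those rays with the lid's circle to get the angle.

```bash
python3 - <<'E'
from h import *
import pickle
from scipy.optimize import brentq
s,t=pickle.load(open('f.pkl','rb'))
H=np.array([.6126,-.1469,.103]);u=np.array([np.cos(.056),np.sin(.056),0])
def th(c,px,r):
    o,d=ray(c,*px); f=lambda a:(lambda z:(lambda p:(p-H)@u+r*np.cos(a))(o+d*(z-o[2])/d[2]))(H[2]+r*np.sin(a))
    return np.degrees(brentq(f,.5,1.4))
T=lambda x,y:(340+(x-529)/2.71-.4,180+y/2.71-.4)
print('bar',th(t,T(630,197),.195),'edge',th(t,T(590,172),.156))
# bar rows from raw pixels
g=t['color'][236:262,370:385:4].mean(2).astype(int);print(g.T)
for a in (55,60,65):
    q=H-u*.195*np.cos(np.radians(a))+np.r_[0,0,.195*np.sin(np.radians(a))];e=np.r_[-u[1],u[0],0]
    p=H-u*.156*np.cos(np.radians(a))+np.r_[0,0,.156*np.sin(np.radians(a))]
    print(a,'bar L,R',proj(t,q+e*.02),'edge',proj(t,p+e*.06),'scene bar L,R',proj(s,q-e*.05),proj(s,q+e*.05))
S=lambda x,y:(190+x/3.527-.4,80+y/3.527-.4)
print('scene seen',S(170,206),S(310,184))
st=robot.read_state();p=st['tool_pos']+[0,0,.0154]-H;print('fk',np.degrees(np.arctan2(p[2],-p@u)),np.hypot(p[2],p@u))
E
```

```text
bar 57.733210999485216 edge 57.3889741051158
[[204 204 205 201 191 220 163 161 174 173 185 191 197 202 210 241 244 242
  227 192 219 219 219 219 219 219]
 [204 204 204 205 219 241 228 219 219 219 220 219 219 219 222 241 244 240
  221 219 219 220 219 219 219 219]
 [204 204 203 211 239 239 210 219 219 219 220 219 217 194 230 243 244 237
  205 219 219 219 219 219 219 219]
 [204 204 203 206 243 234 191 219 219 219 219 219 217 198 236 243 243 232
  188 219 219 219 219 219 219 219]]
55 bar L,R [385.2226421  255.52748054] edge [363.01860313 245.58406685] scene bar L,R [236.58399739 138.9550262 ] [275.83823636 131.92825382]
60 bar L,R [385.30690285 248.45351229] edge [362.91793322 240.09491775] scene bar L,R [237.25616166 139.2124361 ] [277.04950888 132.0812899 ]
65 bar L,R [385.26467392 240.8660905 ] edge [362.74711211 234.24596595] scene bar L,R [238.06649631 140.08632255] [278.39855964 132.83710701]
scene seen (237.79960306209242, 138.0065778281826) (277.49339381910977, 131.76898213779415)
fk 59.00770430762004 0.1993617468060926
```

Readings give about 57.5° from the top view and 59° from the arm pose. A nudge of about 1.8° should bring it to 60°.

{"fn": "arm_command", "kwargs": {
  "moves": [
    {"dp":[0,0.012,-0.0095],"yaw":0,"hand":-1},
    {"dp":[0,0,0],"yaw":0,"hand":-1},
    {"dp":[0,0,0],"yaw":0,"hand":-1},
    {"dp":[0,0,0],"yaw":0,"hand":-1}
  ]
}}

```text
time_s: 15.05
tool_pos: [0.5155, -0.1528, 0.2618]
orientation: [2.15, 2.29, -0.0]
contact_force: [0.1, -5.1, -2.1]
gripper_width: 0.0074
grasp_force: 59.2
```

```bash
python3 - <<'E'
from h import *
t=robot.read_camera('top')
print(t['color'][236:262,374:385:4].mean(2).astype(int).T)
H=np.array([.6126,-.1469,.103]);u=np.array([np.cos(.056),np.sin(.056),0])
st=robot.read_state();p=st['tool_pos']+[0,0,.0154]-H;print('fk',np.degrees(np.arctan2(p[2],-p@u)),st['contact_force'],st['grasp_force'])
E
```

```text
[[199 201 225 241 225 219 219 219 219 219 217 209 239 244 243 228 189 219
  219 218 219 219 219 219 219 219]
 [198 208 242 238 205 219 219 219 219 219 219 223 241 244 240 221 219 218
  219 219 219 219 219 219 219 219]
 [198 203 243 235 191 219 219 219 218 217 198 230 243 243 237 206 219 219
  219 219 219 218 219 219 219 219]]
fk 60.810913245209804 [-0.29344862 -4.97370508 -3.49631003] 59.23040807247162
```

```bash
python3 -c "
from cell import robot
print(robot.sign_off())"
```

```text
the job is handed in; nothing more can be done
None
```

I pressed the slide fully in: the cartridge is in the white dish and the slide sprang back. The lid is held still in the gripper at about 60° (59.3° by camera, 60.8° by arm pose), and the job was handed in at about 15 s.

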